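# Book in a punch and die set and show its record plate to the code reader

## Robot

A 6-joint arm with a two-finger parallel gripper is mounted at the origin on the work surface. World frame = base frame: x ahead of the robot, y to its left, z up, the work surface at z = 0. Lengths are in mm, angles in degrees, forces in N, time in s.
With the tool pointing down it reaches from about 325 to 850 mm from the base axis. Payload 4.4 kg.
Tool frame: the origin (TCP) lies at the very end of the fingers, on their centre line; the grasp point (between the pads) lies 19 mm behind it; z points along the fingers, y is the line along which they close (so a half turn about z gives the same grasp; the last joint's range is limited). The gripper opens to 94 mm and grips with 3 to 60 N. Pads are 16 mm wide; open, the fingers measure 119 mm over their backs; the gripper's body (75 mm by 177 mm) begins 78 mm behind the grasp point.
Start: joints at [-78.352, 11.837, 88.321, -0, 79.842, -8.623], TCP at [199.205, -539.393, 205.447] pointing down, gripper open.
Joint ranges: [-156.59, 156.59], [-49.26, 127.26], [12.9, 141.05], [-63.56, 243.56], [4.71, 150.69], [-161.64, 161.64]. Speed limits (degrees/s): [159.86, 159.86, 180, 180, 180, 180].

## Interface

Orientations are given as a 3x3 rotation matrix whose columns are the frame's x, y, z axes.
In Python, from rig import robot, optics, order, look_for, regions_of gives the robot as it stands.
- The arm moves only by the shell command python3 -m jog 'ROWS'. ROWS is JSON, a list that holds one entry, the list of rows, each a list of 7 numbers: the shift along the tool's x, y, z each as a share of 0.2 m, from -1 to 1, then the turn, a rotation vector about the tool's x, y, z each as a share of 180 degrees, from -1 to 1, then the closure, from -1 (fully open) to 1 (shut). A call has 1 to 8 rows; each row is the pose to reach, as a shift and turn from the pose commanded when the call began, along the tool's axes at that moment, turning the shorter way round; what a row does not reach only later rows make up. A row lasts 1/12 s, in which the tool goes at most 41.7 mm and 7.16 degrees, less where a joint would pass 70% of its speed; a pose out of reach is approached as far as the arm can. A call with a number of a shift or a turn outside -1 to 1 is refused whole. A call with a gripper value outside its range is refused whole. The fingers move at their own pace and stop on an object; the grip force is fixed at half the most. Time passes only in rows, so rows that repeat a pose let the fingers close. It gives the time, the measured TCP pose, the force, the opening and the grip force at its end, in the units of the state.
- robot.observe(): the state, without advancing time (a new reading comes with each control period).
- optics.camera(name): name is "side" or "top"; returns a dict with "color" (400x640x3 uint8, red, green, blue), "depth" (400x640 float32, mm along the optical axis (not along the pixel's ray), 0 where there is no reading), "fov_y" (degrees; the focal length in pixels is half the picture's height over the tangent of half this angle, whatever the lens; pixels are square), "cx", "cy" (the principal point, pixels), "extrinsics" (4x4, takes a point from camera to world coordinates). Camera axes: x right, y down, z forward; pixel columns grow to the right and rows downward; lengths in mm; the calibration is good to about 2 mm. A picture is of the moment at which its call begins.
- order.sign_off(): hands the job in; it is judged then, once.
Trained networks look in a picture, given as the dict that the camera call returned (one of the last four; its "shot" number tells which), for a name from the list of things; names that differ only in an ending like _2 or _b are one class to them, and where a whole thing is asked for, a point or a joint stands for the part that bears it (a point fixed in the world has none). Each returns a list of dicts, best first, with "score" (0 to 1); they miss things now and then, are a little off and sometimes report something else, mostly with a low value. They report only what shows in the picture. A call takes as long as a camera call. They do not tell look-alikes from the thing itself.
- look_for(picture, query): "location" ([row, column] in pixels, amid what is visible of it).
- regions_of(picture, query): "region" (400x640 bool, what is visible of it) and "location" ([row, column] in pixels, amid what is visible of it).
The state is a dict: "time_s": time; "joints": joint angles; "dq": joint speeds; "effort": joint torques, N m; "position": TCP position; "tcp_rot": TCP orientation; "ft_force": force on the tool from outside, world axes, zero at the start; "ft_torque": the same for the moment, N m; "width": finger opening in mm; "finger_force": force on a finger pad.
Only numpy, scipy, OpenCV 4.12 (cv2) and the standard library are available. Lean on these libraries where they do the work, as an engineer would, in place of code of your own. Each camera call takes 0.05 s, during which the arm holds its last target. There are 200 camera calls.

## Task

Book the tool set back in: put the hex die insert into the square tray and the punch into the round tub. Then take the record plate out of its stand by its plain end, leaving the frosted, corner-notched end uncovered, and hold it label side up so that the label sits at the reader's focus point and squarely faces the reader's window. Finish while holding it still there, touching neither stand nor reader with it, and leave the rubber bumper, brass collar and wrench alone.

Things in the scene. Friction and masses are not known exactly. Their poses are not given: they have to be found in the camera images.
- plate_center (a point): Centre of the record plate, 110 mm long (x) x 60 high (z) x 8 thick (y), 0.14 kg, standing loose on a long edge in the stand's slot, lower edge 10 mm above the bench. +x: to the frosted end (matt grey, x = 15 to 55 mm; the rest is bright and plain). +z: to the free upper edge. +y: normal of the label side.
- label_mid (a point): Middle of the label, a 30 x 36 mm paper code panel on the +y face of the plate's frosted end, 33 mm along +x, 4.5 mm along +y and 6 mm below (-z) the plate's centre; axes as the plate's.
- slot (a point): Middle of the slot's floor in the plate stand, 10 mm above the bench. The stand is a fixed dark steel block 140 mm (x, along the slot) by 60 mm (y), 26 mm high; the slot is 116 mm long, 11 mm wide, 16 mm deep, open upwards.
- focus (a point): The code reader's focus point in the free air, 190 mm above the bench, 130 mm straight out from the middle of the reader's window. +x points from here to the window (45 degrees upward, away from the robot): the way the label must face; +y is level, across the view.
- reader_head: Head of the fixed code reader: black box 56 x 56 mm, 70 mm long; origin at the middle of its round window, 282 mm above the bench, which looks 45 degrees down along -x; the head reaches 72 mm back along +x. Level behind it, 128 mm farther from the robot than the window, stands its 20 mm post, 312 mm high, on a 90 mm square foot. Keep the arm clear of it.
- die_center (a point): Centre of the hex die insert: dark steel hexagonal block 44 mm across flats (51 mm across corners), 30 mm high, about 0.28 kg, lying on a flat face, its centre 15 mm above the bench. Two opposite flats face along its x axis (the others 60 degrees either side); z up.
- punch_center (a point): Centre, half-way up, of the chromed punch, which stands on its head: head 44 mm diameter, 12 mm high at the bottom, above it a round shank of 25 mm diameter, 80 mm high in all, with a slightly tapered top; about 0.34 kg. z up.
- tray: Square open steel tray for dies, fixed, 130 x 130 mm outside, 35 mm high, walls and floor 4 mm; origin at the centre of its underside, sides along x and y.
- tub: Round open tub for punches, fixed, 120 mm outside diameter, 42 mm high, wall 4 mm, floor 5 mm; origin at the centre of its underside.
- die: The hex die insert (see its centre); origin at the centre of its underside.
- punch: The punch (see its centre); origin at the centre of its underside.
- plate: The same record plate; origin at the middle of its lower long edge, axes the same. A 14 x 14 mm notch is cut from the upper corner of its frosted end (+x, +z). With the label side towards you and the notch up, the notched end is at your left.
- stand: The plate stand (see its slot); origin at the centre of its underside, x along the slot.
- bumper: Bystander: black rubber bumper, 44 mm diameter, 30 mm high; origin at the centre of its underside.
- collar: Bystander: brass alignment collar, 44 mm outside, 24 mm bore, 22 mm high; origin at the centre of its underside.
- wrench: Bystander: steel wrench 170 mm long, lying along its x axis.
Not all that is in view belongs to the job. Of the things that look like the punch, the middle-sized one is meant. What is shaped like the tub but turquoise is not meant.

How it is judged:
By the outcome, as a careful person would: the job done as asked, in the order asked, and still so for the second after the job is handed in, while the arm keeps its last pose, push and grip.
It also fails if it takes over 64 s, if anything falls off the work surface, if the arm or the gripper's body presses on something with over 40 N, if the wrist force passes 120 N, or if a joint passes its speed limit or range.

## Working session

There is one attempt and no reset: what is moved stays moved. The work goes in short steps, Python scripts to look and compute and a shell command to move; the robot and the scene stay as the last step left them, time stands still between calls to the robot, and variables do not carry over. Pictures are saved under pics/ and viewed, at most 10 in all, crops included, and the job is handed in when it is done.

```bash
mkdir -p pics; ls; cat > h.py <<'E'
import numpy as np, cv2
from rig import robot, optics, order, look_for, regions_of
def K(p):
    return 200/np.tan(np.radians(p['fov_y'])/2)
def world(p, rc, d=None):
    rc=np.atleast_2d(np.array(rc,float)); f=K(p)
    if d is None: d=p['depth'][rc[:,0].astype(int),rc[:,1].astype(int)]
    c=np.c_[(rc[:,1]-p['cx'])/f*d,(rc[:,0]-p['cy'])/f*d,d,np.ones(len(rc))]
    return (c@p['extrinsics'].T)[:,:3]
def cloud(p, mask):
    rc=np.argwhere(mask & (p['depth']>0)); return world(p,rc), rc
def save(p,name): cv2.imwrite('pics/'+name,p['color'][:,:,::-1])
E
python3 - <<'E'
from h import *
np.set_printoptions(precision=1,suppress=True)
for n in ['top','side']:
    p=optics.camera(n); save(p,n+'0.png'); print(n,p['fov_y'],p['cx'],p['cy'],p['extrinsics'].round(2).tolist())
    for q in ['plate','stand','die','punch','tray','tub','reader_head','bumper','collar','wrench','label_mid']:
        try: r=look_for(p,q)
        except Exception as e: print(q,e); continue
        print(q,[(round(x['score'],2),[int(v) for v in x['location']],world(p,x['location'])[0].round().tolist()) for x in r[:4]])
s=robot.observe(); print(s['position'],s['tcp_rot'],s['width'],s['ft_force'],s['time_s'])
E
```

```text
pics
top 57.205865533245586 317.9782856922349 199.05295415959316 [[-0.01, -0.99, 0.11, 428.06], [-1.0, 0.01, 0.01, -85.86], [-0.02, -0.11, -0.99, 1303.76], [0.0, 0.0, 0.0, 1.0]]
plate [(0.67, [212, 207], [521.0, 308.0, 67.0]), (0.4, [204, 215], [553.0, 293.0, 25.0])]
stand [(0.68, [214, 213], [518.0, 300.0, 22.0]), (0.47, [207, 208], [536.0, 304.0, 73.0])]
die [(0.69, [225, 287], [475.0, 40.0, 28.0]), (0.16, [209, 207], [529.0, 306.0, 68.0])]
punch [(0.69, [251, 326], [387.0, -95.0, 112.0]), (0.46, [220, 327], [489.0, -100.0, 82.0])]
tray [(0.93, [185, 391], [617.0, -331.0, 3.0])]
tub [(0.8, [245, 388], [402.0, -311.0, 7.0]), (0.56, [256, 439], [365.0, -486.0, 7.0])]
reader_head [(0.55, [135, 312], [705.0, -58.0, 342.0])]
bumper []
collar [(0.51, [169, 282], [679.0, 60.0, -1.0])]
wrench [(0.56, [167, 205], [690.0, 341.0, 4.0])]
label_mid [(0.46, [213, 208], [516.0, 305.0, 69.0]), (0.44, [244, 388], [407.0, -311.0, 5.0])]
side 50.50679913775161 324.928993501817 202.81631163006577 [[-0.92, -0.26, 0.28, 245.0], [-0.38, 0.63, -0.68, 651.59], [-0.0, -0.74, -0.68, 913.56], [0.0, 0.0, 0.0, 1.0]]
plate [(0.93, [368, 268], [513.0, 315.0, 65.0]), (0.33, [292, 331], [471.0, 65.0, 28.0])]
stand [(0.85, [379, 267], [515.0, 321.0, 26.0]), (0.67, [270, 260], [685.0, 53.0, -1.0])]
die []
punch [(0.87, [246, 346], [489.0, -89.0, 34.0]), (0.75, [258, 376], [396.0, -65.0, 53.0]), (0.46, [231, 326], [564.0, -126.0, 27.0])]
tray [(0.75, [190, 332], [624.0, -326.0, 2.0])]
tub [(0.61, [181, 425], [354.0, -486.0, 5.0]), (0.58, [204, 393], [423.0, -338.0, 2.0])]
reader_head [(0.63, [155, 254], [704.0, -27.0, 325.0])]
bumper [(0.52, [300, 243], [664.0, 170.0, 27.0])]
collar [(0.78, [271, 261], [680.0, 55.0, 2.0])]
wrench [(0.61, [356, 193], [702.0, 331.0, 6.0])]
label_mid [(0.92, [368, 263], [525.0, 315.0, 57.0])]
[ 199.2 -539.4  205.4] [[ 0.9  0.3 -0. ]
 [ 0.3 -0.9 -0. ]
 [-0.  -0.  -1. ]] 94.3562384786074 [0.2 0.1 0.3] 1.2
```

View both.

View pics/top0.png

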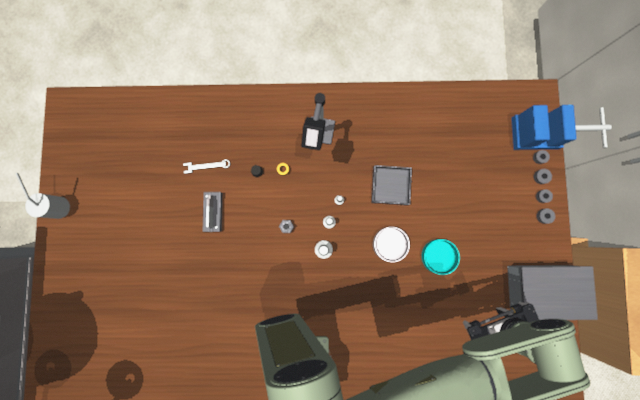

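View pics/side0.png

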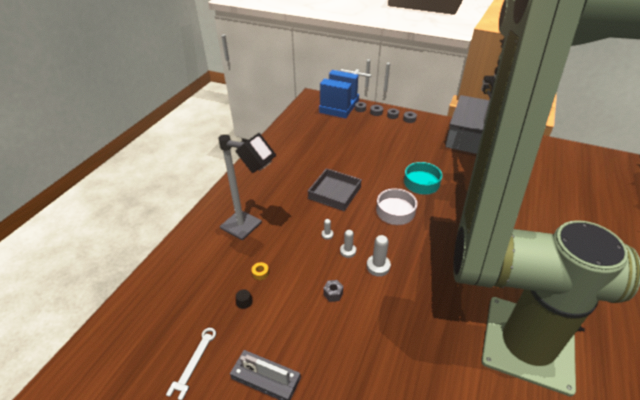

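Top view: three punch look-alikes at (col,row) (339,200) small, (329,222) middle and (323,250) large; the middle one, standing at about world (489,-100), is meant. The white tub is at (392,244) and the turquoise decoy at (441,256). The die is at (287,226), the tray at (392,185), the stand with the plate at (213,212), and the reader at (313,135). Next I confirm with crops and measure.

```bash
python3 - <<'E'
from h import *
np.set_printoptions(precision=1,suppress=True)
P={n:optics.camera(n) for n in ['top','side']}
t,s=P['top']['color'],P['side']['color']
a=cv2.resize(t[180:280,250:460],None,fx=3.8,fy=3.8,interpolation=cv2.INTER_CUBIC)
b=cv2.resize(s[340:400,215:315],(400,240),interpolation=cv2.INTER_CUBIC)
b2=cv2.resize(s[210:310,310:410],(240,240),interpolation=cv2.INTER_CUBIC)
c=np.zeros((630,798,3),np.uint8); c[:380,:798]=a[:380,:798]; c[385:625,:400]=b; c[385:625,405:645]=b2
cv2.imwrite('pics/crop1.png',cv2.resize(c,(756,597))[:,:,::-1])
allc={n:cloud(P[n],np.ones((400,640),bool)) for n in P}
def box(n,x0,x1,y0,y1,z0,z1):
    w=allc[n][0]; m=(w[:,0]>x0)&(w[:,0]<x1)&(w[:,1]>y0)&(w[:,1]<y1)&(w[:,2]>z0)&(w[:,2]<z1); return w[m]
for n in P:
    print('==',n)
    w=box(n,300,800,-500,400,-10,10); print('bench z med',np.median(w[:,2]))
    def rect(name,*b):
        w=box(n,*b)
        if len(w)<4: print(name,'few',len(w)); return
        r=cv2.minAreaRect(w[:,:2].astype(np.float32)); (cc,rad)=cv2.minEnclosingCircle(w[:,:2].astype(np.float32))
        print(name,len(w),'mean',w.mean(0),'rect',np.round(r[0],1),np.round(r[1],1),round(r[2],1),'circ',np.round(cc,1),round(rad,1),'zmax',w[:,2].max())
    rect('die top',430,520,0,90,22,40)
    rect('punch shank',450,530,-140,-60,30,78)
    rect('punch top',450,530,-140,-60,70,95)
    rect('punch head',450,530,-140,-60,6,16)
    rect('tray rim',530,700,-420,-240,25,45)
    rect('tub rim',330,480,-385,-240,33,52)
    rect('tub2',280,440,-570,-420,33,52)
    rect('stand top',430,610,240,380,20,32)
    rect('plate',430,610,240,380,45,85)
    rect('plate top',430,610,240,380,66,76)
    rect('punch big',350,440,-140,-60,60,150)
    rect('punch small',530,600,-160,-90,20,150)
    rect('reader',600,860,-160,40,230,400)
    rect('post',700,900,-160,40,60,230)
    rect('foot',700,950,-160,40,6,30)
E
```

```text
== top
bench z med 0.3703889762085737
die top 136 mean [471.8  46.8  30.1] rect [472.2  46.8] [45.6 38.2] 89.4 circ [471.6  47.4] 23.5 zmax 36.385452928692075
punch shank 23 mean [ 486.4 -101.4   71.8] rect [ 486.8 -101.9] [23.7 22.3] 26.6 circ [ 486.6 -102.2] 12.2 zmax 77.3196736768441
punch top 42 mean [ 487.4 -102.3   78.4] rect [ 487.7 -102.3] [21.3 21.2] 44.8 circ [ 486.9 -102.4] 12.0 zmax 87.20287375963403
punch head 71 mean [ 485.7 -104.    11.7] rect [ 489.5 -103.3] [68.6 74.5] 84.3 circ [485.2 -99.6] 42.3 zmax 15.93269465808089
tray rim 226 mean [ 614.5 -326.8   33.4] rect [ 614. -323.] [131.  130.2] 85.5 circ [ 613.5 -322.5] 90.4 zmax 41.55601737846587
tub rim 158 mean [ 408.3 -316.8   41.1] rect [ 407.6 -314.6] [116.2 118.8] 88.5 circ [ 407.4 -315. ] 60.2 zmax 46.79707821118632
tub2 168 mean [ 363.4 -482.1   40.6] rect [ 364.3 -481.5] [118.6 114.4] 89.1 circ [ 363.8 -482.6] 60.4 zmax 47.10431630779658
stand top 490 mean [527.4 305.9  25.8] rect [527.7 309.4] [ 62.2 137.9] 89.6 circ [526.9 309.2] 74.1 zmax 31.98844081766765
plate 147 mean [523.4 307.6  62.8] rect [525.1 308
[... 1983 characters left out ...]
   70.1] rect [521.6 310.4] [95.3  9.5] 0.2 circ [521.7 310.4] 47.7 zmax 74.3485679281464
punch big 272 mean [392.9 -71.8  95.3] rect [393.3 -76.9] [33.4 29.4] 38.1 circ [394.2 -78.4] 17.5 zmax 117.68895752940739
punch small 78 mean [ 566.2 -132.9   45.4] rect [ 567.1 -135.3] [16.7 17. ] 57.7 circ [ 567.7 -136.6] 9.9 zmax 63.441365973462325
reader 1321 mean [740.1 -49.4 312.2] rect [757.4 -57.7] [ 60.  161.1] 84.5 circ [756.6 -64.5] 81.5 zmax 353.15741918353194
post 342 mean [817.9 -69.5 149.4] rect [818. -70.] [19.7 15.6] 39.6 circ [819.9 -72.3] 10.9 zmax 229.6554063012694
foot 609 mean [817.9 -67.2  12.4] rect [836.8 -76.9] [ 90.8 123.8] 78.5 circ [832.4 -76.8] 68.0 zmax 28.355080860401245
```

View pics/crop1.png

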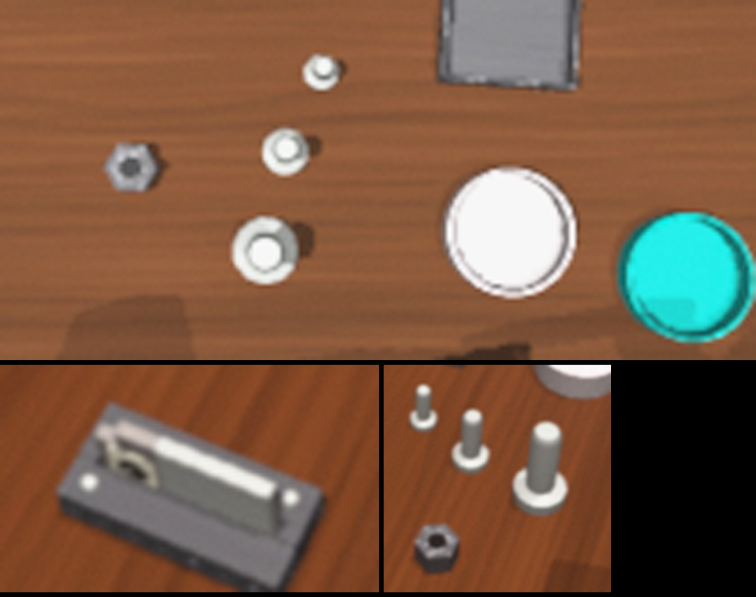

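Crop: small, middle and large punches at crop (322,70), (285,150), (265,250). Depth gives heights of about 63, 80 and 118 mm, so the middle one (80 mm tall, 25 mm shank, at (488,-100)) is the punch. The white tub is the one meant. The plate's label end points to world +x with the label facing world +y (the side camera sees the notch at upper left). Next: die angle, plate plane and reader azimuth.

```bash
python3 - <<'E'
from h import *
from scipy.optimize import least_squares
np.set_printoptions(precision=2,suppress=True)
P={n:optics.camera(n) for n in ['top','side']}
# die: region by depth+network, silhouette on top face plane z=30
for n in P:
    w,rc=cloud(P[n],np.ones((400,640),bool))
    m=(abs(w[:,0]-473)<40)&(abs(w[:,1]-48)<40)&(w[:,2]>26)&(w[:,2]<34); q=w[m][:,:2]
    h=cv2.convexHull(q.astype(np.float32))[:,0]
    best=[]
    for a in range(0,60):
        ws=[]
        c=[]
        for k in range(3):
            d=np.radians(a+60*k); pr=h@[np.cos(d),np.sin(d)]; ws.append(np.ptp(pr))
        best.append((max(ws),a,np.round(ws,1)))
    best.sort(key=lambda x:x[0]); print(n,'die hull',[b[1:] for b in best[:5]], 'worst',[b[1:] for b in best[-3:]])
    # colour mask (dark grey vs wood) silhouettes
    c=P[n]['color'].astype(int); sat=c.max(2)-c.min(2)
    # tray edges angle
    m=(abs(w[:,0]-615)<90)&(abs(w[:,1]+322)<90)&(w[:,2]>27)&(w[:,2]<42); q=w[m]
    print('tray',cv2.minAreaRect(cv2.convexHull(q[:,:2].astype(np.float32))))
    # plate faces
    m=(abs(w[:,0]-527)<60)&(abs(w[:,1]-310)<20)&(w[:,2]>32)&(w[:,2]<66); q=w[m]
    if n=='side':
        A=np.c_[q[:,0],q[:,2],np.ones(len(q))]
        for it in range(4):
            s=np.linalg.lstsq(A,q[:,1],rcond=None)[0]; r=abs(q[:,1]-A@s); A=A[r<3];q=q[r<3]
        print('plate face y= %.4f x + %.4f z + %.2f'%tuple(s),len(q),'y at (527,40):',s@[527,40,1], 'x range',q[:,0].min(),q[:,0].max())
    m=(abs(w[:,0]-527)<70)&(abs(w[:,1]-310)<12)&(w[:,2]>66)&(w[:,2]<75);q=w[m];print('plate top edge x',np.percentile(q[:,0],[0,1,99,100]),'y',np.percentile(q[:,1],[2,50,98]), np.polyfit(q[:,0],q[:,1],1)[0])
    # reader upper face: plane normal ~(-.7,0,.7)
    m=(w[:,0]>620)&(w[:,0]<900)&(abs(w[:,1]+65)<90)&(w[:,2]>230); q=w[m]
    rng=np.random.default_rng(0);bb=None
    for i in range(800):
        t=q[rng.choice(len(q),3,False)]; nn=np.cross(t[1]-t[0],t[2]-t[0]); l=np.linalg.norm(nn)
        if l<200: continue
        nn/=l; nn*=np.sign(nn[2]+1e-9)
        if nn@[-.707,0,.707]<.9: continue
        inl=abs((q-t[0])@nn)<2.5
        if bb is None or inl.sum()>bb.sum(): bb=inl
    f=q[bb]; c0=f.mean(0); nn=np.linalg.svd(f-c0)[2][2]; nn*=np.sign(nn[2])
    print('reader face n',nn,'az',np.degrees(np.arctan2(nn[1],nn[0])),'count',len(f),'c',c0)
    for az in [0]:
        ax=np.array([-nn[0],-nn[1],0]);ax/=np.linalg.norm(ax);A=(ax+[0,0,1])/2**.5; lev=np.cross([0,0,1],ax)
        N=(-ax+[0,0,1])/2**.5
        uv=np.c_[(f-c0)@A,(f-c0)@lev]; r=cv2.minAreaRect(uv.astype(np.float32)); print('face rect',r)
        ctr=c0+A*(np.percentile(uv[:,0],[1,99]).mean())+lev*np.percentile(uv[:,1],[1,99]).mean()
        win=ctr-28*N-35*A; print('ctr',ctr,'win',win,'focus',win-130*A)
    m=(abs(w[:,0]-820)<20)&(abs(w[:,1]+72)<20)&(w[:,2]>40)&(w[:,2]<250); print('post',cv2.minEnclosingCircle(w[m][:,:2].astype(np.float32)),w[m].mean(0))
t=P['top']; f=K(t); print('top f',f)
big=np.hstack([cv2.resize(P['top']['color'][205:245,267:307],(380,380),interpolation=cv2.INTER_CUBIC),cv2.resize(P['side']['color'][270:310,313:353],(380,380),interpolation=cv2.INTER_CUBIC)])
cv2.imwrite('pics/die.png',big[:,:,::-1])
E
```

```text
top die hull [(57, array([43.6, 43.6, 39.2])), (56, array([43.6, 43.7, 39.7])), (58, array([43.7, 43.7, 38.8])), (55, array([43.5, 43.8, 40.1])), (54, array([43.5, 43.9, 40.5]))] worst [(25, array([45.2, 45.9, 46.9])), (23, array([45. , 46. , 46.9])), (24, array([45.1, 46. , 46.9]))]
tray ((614.1151733398438, -322.4650573730469), (130.15347290039062, 130.64427185058594), 85.53622436523438)
plate top edge x [471.39 471.39 566.29 566.35] y [304.63 308.79 313.05] 0.008324804837694566
reader face n [-0.7   0.16  0.7 ] az 167.11389141368022 count 322 c [700.53 -53.16 329.79]
face rect ((-0.18132781982421875, -0.5267124176025391), (68.36117553710938, 54.44365692138672), 0.895539402961731)
ctr [700.45 -53.59 329.81] win [695.62 -52.49 285.26] focus [606.01 -31.99 193.34]
post ((812.2119140625, -79.45095825195312), 5.954861164093018) [811.49 -80.29 199.95]
side die hull [(47, array([47.1, 48.2, 46.5])), (48, array([46.8, 48.2, 46.3])), (46, array([47.3, 48.3, 46.8])), (49, array([46.6, 48.3, 46. ])), (45, array([47.5, 48.4, 47. ]))] worst [(8, array([46.5, 46.1, 49.4])), (10, array([46.9, 46.5, 49.4])), (9, array([46.7, 46.3, 49.4]))]
tray ((617.0943603515625, -321.6229248046875), (137.5496826171875, 131.2710418701172), 85.67124938964844)
plate face y= 0.0019 x + -0.0064 z + 313.64 317 y at (527,40): 314.38817253572194 x range 473.74619840749506 584.2185778614642
plate top edge x [473.71 474.33 568.95 569.94] y [306.16 311.25 314.9 ] -0.006168735392611929
reader face n [-0.7   0.18  0.69] az 165.65956092006832 count 395 c [703.69 -48.7  328.27]
face rect ((0.2707786560058594, -2.264047622680664), (68.69365692138672, 55.46371078491211), 2.5591859817504883)
ctr [703.24 -50.46 328.27] win [698.45 -49.24 283.72] focus [609.39 -26.47 191.79]
post ((820.0783081054688, -72.80982971191406), 10.44649600982666) [817.89 -69.58 150.35]
top f 366.7812773851862
```

View pics/die.png

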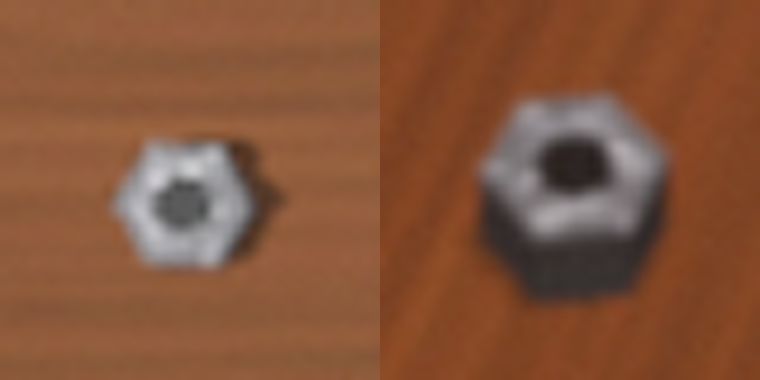

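```bash
cat >> h.py <<'E'
from scipy.spatial.transform import Rotation as Rt
def down(az):  # tool down, tool y at azimuth az
    a=np.radians(az); y=np.array([np.cos(a),np.sin(a),0]); z=np.array([0,0,-1.]); return np.c_[np.cross(y,z),y,z]
def plan(*wps):
    "wps: (pos,R) each from the previous; prints shares"
    s=robot.observe(); p,R=np.array(s['position']),np.array(s['tcp_rot'])
    print('t',round(s['time_s'],2),'pos',np.round(p,1),'w',round(s['width'],1),'yaz',round(np.degrees(np.arctan2(R[1,1],R[0,1])),1),'ft',np.round(s['ft_force'],1),'tilt',round(np.degrees(np.arccos(-R[2,2])),2))
    for q,S in wps:
        S=R if S is None else S; q=np.array(q,float)
        d=R.T@(q-p)/200; r=Rt.from_matrix(R.T@S).as_rotvec()/np.pi
        n=max(np.linalg.norm(q-p)/41.7,np.linalg.norm(r)*180/7.16)
        print('shift',np.round(d,4),'turn',np.round(r,4),'rows>=%.1f'%n); p,R=q,S
E
python3 - <<'E'
from h import *
for n in ['top','side']:
    p=optics.camera(n); np.savez(n+'0.npz',**{k:np.array(v) for k,v in p.items()})
D=down(-61)
plan(([290,-350,205],D),([380,-150,205],D),([473.6,47.9,120],D),([473.6,47.9,6],D))
E
```

```text
t 1.5 pos [ 199.2 -539.4  205.4] w 94.2 yaz -69.7 ft [ 0.1  0.2 -1.1] tilt 0.0
shift [ 0.7539 -0.7311  0.0022] turn [ 0.     -0.     -0.0485] rows>=5.0
shift [ 0.8784 -0.6565  0.    ] turn [0. 0. 0.] rows>=5.3
shift [ 0.889  -0.6385  0.425 ] turn [0. 0. 0.] rows>=5.6
shift [0.   0.   0.57] turn [0. 0. 0.] rows>=2.7
```

```bash
python3 -m jog '[[[0.754,-0.731,0.002,0,0,-0.0485,-1],[0.754,-0.731,0.002,0,0,-0.0485,-1],[0.754,-0.731,0.002,0,0,-0.0485,-1],[0.754,-0.731,0.002,0,0,-0.0485,-1],[0.754,-0.731,0.002,0,0,-0.0485,-1],[0.754,-0.731,0.002,0,0,-0.0485,-1]]]' && python3 -m jog '[[[0.878,-0.657,0,0,0,0,-1],[0.878,-0.657,0,0,0,0,-1],[0.878,-0.657,0,0,0,0,-1],[0.878,-0.657,0,0,0,0,-1],[0.878,-0.657,0,0,0,0,-1],[0.878,-0.657,0,0,0,0,-1],[0.878,-0.657,0,0,0,0,-1]]]' && python3 -m jog '[[[0.889,-0.638,0.425,0,0,0,-1],[0.889,-0.638,0.425,0,0,0,-1],[0.889,-0.638,0.425,0,0,0,-1],[0.889,-0.638,0.425,0,0,0,-1],[0.889,-0.638,0.425,0,0,0,-1],[0.889,-0.638,0.425,0,0,0,-1],[0.889,-0.638,0.425,0,0,0,-1],[0.889,-0.638,0.425,0,0,0,-1]]]'
python3 - <<'E'
from h import *
D=down(-61)
plan(([473.6,47.9,120],D),([473.6,47.9,6],D))
E
```

```text
time_s: 2.0
position: [292.0, -344.1, 204.7]
tcp_rot: [[0.872, 0.49, 0.001], [0.49, -0.872, 0.004], [0.003, -0.003, -1.0]]
ft_force: [0.2, 1.0, 0.7]
width: 94.3
finger_force: 0.0
time_s: 2.58
position: [380.8, -147.8, 205.3]
tcp_rot: [[0.872, 0.489, 0.001], [0.489, -0.872, -0.0], [0.001, 0.0, -1.0]]
ft_force: [-1.1, -0.7, -0.1]
width: 94.1
finger_force: 0.0
time_s: 3.25
position: [473.5, 47.3, 119.3]
tcp_rot: [[0.874, 0.486, -0.002], [0.486, -0.874, -0.001], [-0.002, -0.0, -1.0]]
ft_force: [-0.7, -0.7, 0.2]
width: 94.2
finger_force: 0.0
t 3.25 pos [473.5  47.3 119.3] w 94.2 yaz -60.9 ft [-0.7 -0.7  0.2] tilt 0.12
shift [ 0.0018 -0.0026 -0.0036] turn [-0.      0.0007  0.0005] rows>=0.0
shift [0.   0.   0.57] turn [0. 0. 0.] rows>=2.7
```

```bash
python3 -m jog '[[[0.002,-0.003,0.15,0,0,0,-1],[0.002,-0.003,0.3,0,0,0,-1],[0.002,-0.003,0.44,0,0,0,-1],[0.002,-0.003,0.53,0,0,0,-1],[0.002,-0.003,0.565,0,0,0,-1],[0.002,-0.003,0.565,0,0,0,-1],[0.002,-0.003,0.565,0,0,0,-1]]]' && python3 -m jog '[[[0,0,0,0,0,0,1],[0,0,0,0,0,0,1],[0,0,0,0,0,0,1],[0,0,0,0,0,0,1],[0,0,0,0,0,0,1],[0,0,0,0,0,0,1],[0,0,0,0,0,0,1],[0,0,0,0,0,0,1]]]'
python3 - <<'E'
from h import *
D=down(-61)
T=down(-94.4)
plan(([473.6,47.9,165],None),([520,-100,165],D),([615.5,-322,165],T),([615.5,-322,13],T))
E
```

```text
time_s: 3.83
position: [474.5, 47.2, 8.0]
tcp_rot: [[0.876, 0.483, 0.001], [0.483, -0.876, -0.0], [0.001, 0.001, -1.0]]
ft_force: [-0.3, -0.4, -0.0]
width: 94.1
finger_force: 0.0
time_s: 4.5
position: [473.9, 48.4, 7.1]
tcp_rot: [[0.874, 0.485, 0.001], [0.485, -0.874, -0.001], [0.0, 0.001, -1.0]]
ft_force: [0.8, -0.4, -0.5]
width: 44.2
finger_force: 0.7
t 4.5 pos [473.9  48.4   7.1] w 44.2 yaz -61.0 ft [ 0.8 -0.4 -0.5] tilt 0.06
shift [-0.0023  0.0021 -0.7893] turn [0. 0. 0.] rows>=3.8
shift [-1.560e-01  7.592e-01  6.000e-04] turn [ 0.0003 -0.0001  0.0002] rows>=3.7
shift [-0.1205  1.2023  0.    ] turn [0.     0.     0.1856] rows>=5.8
shift [0.   0.   0.76] turn [0. 0. 0.] rows>=3.6
```

```bash
python3 -m jog '[[[0,0,0,0,0,0,1],[0,0,0,0,0,0,1],[0,0,0,0,0,0,1],[0,0,-0.1,0,0,0,1],[0,0,-0.3,0,0,0,1],[0,0,-0.5,0,0,0,1],[0,0,-0.7,0,0,0,1],[0,0,-0.79,0,0,0,1]]]' && python3 -m jog '[[[-0.069,0.49,0,0,0,0,1],[-0.138,0.98,0,0,0,0,1],[-0.138,0.98,0,0,0,0,1],[-0.138,0.98,0,0,0,0,1],[-0.138,0.98,0,0,0,0,1],[-0.138,0.98,0,0,0,0,1],[-0.138,0.98,0,0,0,0,1]]]' && python3 -m jog '[[[-0.069,0.49,0,0,0,0,1],[-0.138,0.98,0,0,0,0,1],[-0.138,0.98,0,0,0,0,1],[-0.138,0.98,0,0,0,0,1],[-0.138,0.98,0,0,0,0,1],[-0.138,0.98,0,0,0,0,1],[-0.138,0.98,0,0,0,0,1]]]'
python3 - <<'E'
from h import *
plan(([615.5,-322,165],None),([615.5,-322,13],None))
E
```

```text
time_s: 5.17
position: [475.7, 48.7, 169.6]
tcp_rot: [[0.875, 0.485, 0.006], [0.485, -0.875, 0.0], [0.006, 0.003, -1.0]]
ft_force: [2.1, 0.2, -2.2]
width: 44.0
finger_force: 30.0
time_s: 5.75
position: [543.6, -137.2, 163.4]
tcp_rot: [[0.876, 0.482, -0.003], [0.482, -0.876, 0.002], [-0.002, -0.003, -1.0]]
ft_force: [-0.6, 0.3, -4.7]
width: 43.8
finger_force: 30.0
time_s: 6.33
position: [614.6, -320.4, 163.0]
tcp_rot: [[0.875, 0.484, -0.003], [0.484, -0.875, 0.003], [-0.001, -0.004, -1.0]]
ft_force: [-0.8, -0.2, -4.1]
width: 43.8
finger_force: 30.0
t 6.33 pos [ 614.6 -320.4  163. ] w 43.8 yaz -61.1 ft [-0.8 -0.2 -4.1] tilt 0.25
shift [ 0.0001  0.0093 -0.0103] turn [0. 0. 0.] rows>=0.1
shift [0.0008 0.0032 0.76  ] turn [0. 0. 0.] rows>=3.6
```

```bash
python3 -m jog '[[[0,0.009,0.15,0,0,0,1],[0,0.009,0.3,0,0,0,1],[0,0.009,0.45,0,0,0,1],[0,0.009,0.6,0,0,0,1],[0,0.009,0.69,0,0,0,1],[0,0.009,0.73,0,0,0,1],[0,0.009,0.755,0,0,0,1],[0,0.009,0.755,0,0,0,1]]]' && python3 -m jog '[[[0,0,0,0,0,0,-0.35],[0,0,0,0,0,0,-0.35],[0,0,0,0,0,0,-0.35],[0,0,0,0,0,0,-0.35],[0,0,0,0,0,0,-0.35]]]'
```

```text
time_s: 7.0
position: [615.9, -320.7, 13.5]
tcp_rot: [[0.874, 0.486, -0.001], [0.486, -0.874, 0.001], [-0.0, -0.002, -1.0]]
ft_force: [-0.1, 1.1, -3.4]
width: 43.8
finger_force: 30.0
time_s: 7.42
position: [617.2, -323.4, 15.7]
tcp_rot: [[0.875, 0.485, 0.002], [0.485, -0.875, -0.002], [0.001, 0.003, -1.0]]
ft_force: [-0.2, -0.2, -0.6]
width: 63.1
finger_force: 0.0
```

```bash
python3 -m jog '[[[0,0,-0.15,0,0,0,-0.35],[0,0,-0.35,0,0,0,-0.35],[0,0,-0.55,0,0,0,-1],[0,0,-0.75,0,0,0,-1],[0,0,-0.75,0,0,0,-1],[0,0,-0.75,0,0,0,-1]]]'
python3 - <<'E'
from h import *
p=optics.camera('top'); s=p['color'][150:220,355:425]; 
w,rc=cloud(p,np.ones((400,640),bool)); m=(abs(w[:,0]-615)<58)&(abs(w[:,1]+322)<58)&(w[:,2]>18)&(w[:,2]<45); print('in tray',m.sum(),w[m].mean(0),w[m].max(0),w[m].min(0))
plan(([550,-210,165],down(-90)),([488.2,-100,165],down(-90)),([488.2,-100,42],None))
E
```

```text
time_s: 7.92
position: [618.8, -324.5, 169.7]
tcp_rot: [[0.875, 0.485, 0.008], [0.485, -0.875, -0.006], [0.004, 0.009, -1.0]]
ft_force: [0.5, -0.2, -0.2]
width: 86.6
finger_force: 0.0
in tray 3 [ 595.63328914 -341.05993164   33.66104902] [ 649.44049786 -264.0746991    34.86036221] [ 566.92552129 -379.73523968   32.32023293]
t 7.97 pos [ 617.  -323.3  166.2] w 90.9 yaz -61.0 ft [-0.3  1.1 -0.8] tilt 0.21
shift [-0.0185 -0.6578  0.0036] turn [ 0.0009 -0.0008  0.1611] rows>=4.0
shift [-0.309 -0.55   0.   ] turn [0. 0. 0.] rows>=3.0
shift [0.    0.    0.615] turn [0. 0. 0.] rows>=2.9
```

```bash
python3 -m jog '[[[-0.0185,-0.658,0,0,0,0.161,-1],[-0.0185,-0.658,0,0,0,0.161,-1],[-0.0185,-0.658,0,0,0,0.161,-1],[-0.0185,-0.658,0,0,0,0.161,-1],[-0.0185,-0.658,0,0,0,0.161,-1],[-0.0185,-0.658,0,0,0,0.161,-1]]]' && python3 -m jog '[[[-0.15,-0.27,0,0,0,0,-1],[-0.309,-0.55,0,0,0,0,-1],[-0.309,-0.55,0,0,0,0,-1],[-0.309,-0.55,0,0,0,0,-1],[-0.309,-0.55,0,0,0,0,-1],[-0.309,-0.55,0,0,0,0,-1],[-0.309,-0.55,0,0,0,0,-1]]]'
python3 - <<'E'
from h import *
plan(([488.2,-100,165],down(-90)),([488.2,-100,42],down(-90)))
E
```

```text
time_s: 8.47
position: [548.4, -208.8, 162.6]
tcp_rot: [[1.0, 0.004, -0.002], [0.004, -1.0, 0.001], [-0.002, -0.001, -1.0]]
ft_force: [0.2, -0.0, 0.6]
width: 93.9
finger_force: 0.0
time_s: 9.05
position: [489.0, -101.2, 164.5]
tcp_rot: [[1.0, -0.0, 0.002], [-0.0, -1.0, -0.001], [0.002, 0.001, -1.0]]
ft_force: [0.1, -0.1, 0.2]
width: 93.9
finger_force: 0.0
t 9.05 pos [ 489.  -101.2  164.5] w 93.9 yaz -90.0 ft [ 0.1 -0.1  0.2] tilt 0.11
shift [-0.0039 -0.0058 -0.0023] turn [ 0.0003 -0.0005 -0.    ] rows>=0.0
shift [0.    0.    0.615] turn [0. 0. 0.] rows>=2.9
```

```bash
python3 -m jog '[[[-0.004,-0.006,0.15,0,0,0,-1],[-0.004,-0.006,0.3,0,0,0,-1],[-0.004,-0.006,0.45,0,0,0,-1],[-0.004,-0.006,0.55,0,0,0,-1],[-0.004,-0.006,0.61,0,0,0,-1],[-0.004,-0.006,0.61,0,0,0,-1]]]' && python3 -m jog '[[[0,0,0,0,0,0,1],[0,0,0,0,0,0,1],[0,0,0,0,0,0,1],[0,0,0,0,0,0,1],[0,0,0,0,0,0,1],[0,0,0,0,0,0,1],[0,0,0,0,0,0,1],[0,0,0,0,0,0,1]]]' && python3 -m jog '[[[0,0,0,0,0,0,1],[0,0,0,0,0,0,1],[0,0,0,0,0,0,1],[0,0,0,0,0,0,1],[0,0,0,0,0,0,1],[0,0,0,0,0,0,1]]]'
python3 - <<'E'
from h import *
D=None
plan(([488,-100,150],D),([430,-240,150],D),([409.5,-314,150],D),([409.5,-314,49],D))
E
```

```text
time_s: 9.55
position: [484.8, -98.7, 38.8]
tcp_rot: [[1.0, -0.001, -0.006], [-0.001, -1.0, 0.002], [-0.006, -0.002, -1.0]]
ft_force: [-0.3, 1.0, -0.0]
width: 94.0
finger_force: 0.0
time_s: 10.22
position: [486.6, -98.1, 42.3]
tcp_rot: [[1.0, 0.001, 0.0], [0.001, -1.0, -0.0], [0.0, 0.0, -1.0]]
ft_force: [0.4, -0.5, -0.2]
width: 44.3
finger_force: 0.0
time_s: 10.72
position: [487.3, -98.8, 42.6]
tcp_rot: [[1.0, 0.0, 0.001], [0.0, -1.0, -0.001], [0.001, 0.001, -1.0]]
ft_force: [-0.6, -2.8, 3.6]
width: 24.5
finger_force: 30.0
t 10.72 pos [487.3 -98.8  42.6] w 24.5 yaz -90.0 ft [-0.6 -2.8  3.6] tilt 0.11
shift [ 0.0043  0.0065 -0.5369] turn [0. 0. 0.] rows>=2.6
shift [-2.903e-01  6.999e-01  5.000e-04] turn [0. 0. 0.] rows>=3.6
shift [-1.026e-01  3.700e-01  3.000e-04] turn [0. 0. 0.] rows>=1.8
shift [-0.0008 -0.0006  0.505 ] turn [0. 0. 0.] rows>=2.4
```

```bash
python3 -m jog '[[[0,0,-0.1,0,0,0,1],[0,0,-0.25,0,0,0,1],[0,0,-0.42,0,0,0,1],[0,0,-0.54,0,0,0,1],[0,0,-0.54,0,0,0,1]]]' && python3 -m jog '[[[-0.07,0.2,0,0,0,0,1],[-0.14,0.38,0,0,0,0,1],[-0.195,0.538,0,0,0,0,1],[-0.195,0.538,0,0,0,0,1]]]' && python3 -m jog '[[[-0.07,0.2,0,0,0,0,1],[-0.14,0.38,0,0,0,0,1],[-0.195,0.538,0,0,0,0,1],[-0.195,0.538,0,0,0,0,1],[-0.195,0.538,0,0,0,0,1],[-0.195,0.538,0,0,0,0,1]]]'
python3 - <<'E'
from h import *
D=None
plan(([409.5,-314,150],D),([409.5,-314,49],D))
E
```

```text
time_s: 11.13
position: [489.7, -98.5, 154.4]
tcp_rot: [[1.0, 0.001, 0.008], [0.001, -1.0, -0.002], [0.008, 0.002, -1.0]]
ft_force: [1.4, -0.6, -2.8]
width: 24.2
finger_force: 30.0
time_s: 11.47
position: [444.4, -209.2, 147.3]
tcp_rot: [[1.0, -0.005, -0.005], [-0.005, -1.0, 0.0], [-0.005, -0.0, -1.0]]
ft_force: [0.4, -0.0, -1.9]
width: 24.7
finger_force: 30.0
time_s: 11.97
position: [407.7, -311.3, 147.6]
tcp_rot: [[1.0, -0.0, -0.003], [-0.0, -1.0, 0.005], [-0.003, -0.005, -1.0]]
ft_force: [-0.0, 0.7, -3.5]
width: 24.4
finger_force: 30.0
t 11.97 pos [ 407.7 -311.3  147.6] w 24.4 yaz -90.0 ft [-0.   0.7 -3.5] tilt 0.31
shift [ 0.0091  0.0136 -0.012 ] turn [0. 0. 0.] rows>=0.1
shift [0.0013 0.0024 0.505 ] turn [0. 0. 0.] rows>=2.4
```

```bash
python3 -m jog '[[[0.009,0.013,0.1,0,0,0,1],[0.009,0.013,0.2,0,0,0,1],[0.009,0.013,0.3,0,0,0,1],[0.009,0.013,0.39,0,0,0,1],[0.009,0.013,0.45,0,0,0,1],[0.009,0.013,0.485,0,0,0,1],[0.009,0.013,0.495,0,0,0,1],[0.009,0.013,0.495,0,0,0,1]]]' && python3 -m jog '[[[0,0,0,0,0,0,1],[0,0,0,0,0,0,1],[0,0,0,0,0,0,1]]]'
```

```text
time_s: 12.63
position: [410.4, -314.5, 50.3]
tcp_rot: [[1.0, 0.002, -0.001], [0.002, -1.0, 0.002], [-0.001, -0.002, -1.0]]
ft_force: [-1.2, 0.4, -3.4]
width: 24.1
finger_force: 30.0
time_s: 12.88
position: [411.2, -316.5, 52.1]
tcp_rot: [[1.0, 0.0, 0.002], [0.0, -1.0, -0.002], [0.002, 0.002, -1.0]]
ft_force: [0.5, -0.2, -2.5]
width: 24.0
finger_force: 30.0
```

```bash
python3 -m jog '[[[0,0.01,0.005,0,0,0,1],[0,0.01,0.013,0,0,0,1],[0,0.01,0.013,0,0,0,1],[0,0.01,0.013,0,0,0,1]]]' && python3 -m jog '[[[0,0,0,0,0,0,-0.1],[0,0,0,0,0,0,-0.2],[0,0,0,0,0,0,-0.3],[0,0,0,0,0,0,-0.4],[0,0,0,0,0,0,-0.4]]]' && python3 -m jog '[[[0,0,-0.1,0,0,0,-0.6],[0,0,-0.25,0,0,0,-1],[0,0,-0.45,0,0,0,-1],[0,0,-0.65,0,0,0,-1],[0,0,-0.75,0,0,0,-1],[0,0,-0.75,0,0,0,-1]]]'
python3 - <<'E'
from h import *
plan(([450,-160,200],down(-90)),([490,0,200],down(-90)))
E
```

```text
time_s: 13.22
position: [410.3, -318.0, 48.4]
tcp_rot: [[1.0, 0.0, -0.0], [0.0, -1.0, 0.0], [-0.0, -0.0, -1.0]]
ft_force: [0.9, 0.4, -2.6]
width: 24.2
finger_force: 30.0
time_s: 13.63
position: [410.7, -318.2, 48.8]
tcp_rot: [[1.0, 0.0, 0.0], [0.0, -1.0, -0.001], [0.0, 0.001, -1.0]]
ft_force: [-0.2, 1.0, -0.6]
width: 54.2
finger_force: 0.0
time_s: 14.13
position: [413.5, -321.1, 205.3]
tcp_rot: [[1.0, 0.001, 0.009], [0.001, -1.0, -0.01], [0.009, 0.01, -1.0]]
ft_force: [-0.9, 0.3, -0.0]
width: 92.3
finger_force: 0.0
t 14.13 pos [ 413.5 -321.1  205.3] w 92.3 yaz -90.0 ft [-0.9  0.3 -0. ] tilt 0.75
shift [ 0.1826 -0.8058  0.0207] turn [ 0.003  -0.0028  0.0002] rows>=4.0
shift [ 0.2 -0.8  0. ] turn [0. 0. 0.] rows>=4.0
```

```bash
python3 - <<'E'
from h import *
plan(([440,-140,200],down(-35)),([470,60,200],down(20)),([495,260,170],down(75)))
E
```

```text
t 14.13 pos [ 413.5 -321.1  205.3] w 92.3 yaz -90.0 ft [-0.9  0.3 -0. ] tilt 0.75
shift [ 0.1326 -0.9058  0.0193] turn [ 0.0042 -0.0012 -0.3054] rows>=7.7
shift [ 0.9052 -0.4507  0.    ] turn [ 0.      0.     -0.3056] rows>=7.7
shift [0.8969 0.4595 0.15  ] turn [ 0.      0.     -0.3056] rows>=7.7
```

```bash
python3 -m jog '[[[0.133,-0.9,0.01,0.003,-0.001,-0.3054,-1],[0.133,-0.9,0.01,0.003,-0.001,-0.3054,-1],[0.133,-0.9,0.01,0.003,-0.001,-0.3054,-1],[0.133,-0.9,0.01,0.003,-0.001,-0.3054,-1],[0.133,-0.9,0.01,0.003,-0.001,-0.3054,-1],[0.133,-0.9,0.01,0.003,-0.001,-0.3054,-1],[0.133,-0.9,0.01,0.003,-0.001,-0.3054,-1],[0.133,-0.9,0.01,0.003,-0.001,-0.3054,-1]]]' && python3 -m jog '[[[0.905,-0.45,0,0,0,-0.3056,-1],[0.905,-0.45,0,0,0,-0.3056,-1],[0.905,-0.45,0,0,0,-0.3056,-1],[0.905,-0.45,0,0,0,-0.3056,-1],[0.905,-0.45,0,0,0,-0.3056,-1],[0.905,-0.45,0,0,0,-0.3056,-1],[0.905,-0.45,0,0,0,-0.3056,-1],[0.905,-0.45,0,0,0,-0.3056,-1]]]'
python3 - <<'E'
from h import *
np.set_printoptions(precision=1,suppress=True)
print(robot.observe()['joints'])
a=[]
for n in ['top','side']:
    p=optics.camera(n); save(p,n+'1.png')
    w,rc=cloud(p,np.ones((400,640),bool))
    m=(abs(w[:,0]-615)<50)&(abs(w[:,1]+322)<50)&(w[:,2]>15)&(w[:,2]<45); print(n,'in tray',m.sum(),w[m].mean(0),w[m][:,2].max() if m.any() else 0)
    m=(np.hypot(w[:,0]-409,w[:,1]+314)<45)&(w[:,2]>55)&(w[:,2]<120); print('in tub',m.sum(),w[m].mean(0),w[m][:,2].max() if m.any() else 0)
plan(([496,265,170],down(75)))
E
```

```text
time_s: 14.8
position: [436.3, -136.8, 195.3]
tcp_rot: [[0.568, 0.823, -0.009], [0.823, -0.568, 0.008], [0.001, -0.011, -1.0]]
ft_force: [-0.1, -0.7, -0.0]
width: 94.3
finger_force: 0.0
time_s: 15.47
position: [466.2, 63.1, 196.3]
tcp_rot: [[-0.35, 0.937, -0.009], [0.937, 0.35, 0.007], [0.009, -0.006, -1.0]]
ft_force: [-0.0, 0.1, 0.5]
width: 94.2
finger_force: 0.0
[ -3.1  -0.3 102.7   0.4  78.1 -23.6]
top in tray 152 [ 613.3 -319.6   33.1] 42.681502872263536
in tub 52 [ 410.1 -314.3   81.3] 90.24554248360369
side in tray 0 [nan nan nan] 0
in tub 90 [ 412.4 -309.1   74.1] 88.32654121329324
t 15.57 pos [466.3  62.4 196.4] w 93.9 yaz 20.0 ft [-0.2 -0.2  0. ] tilt 0.64
shift [0.9 0.5 0.1] turn [-0.  -0.  -0.3] rows>=7.7<stdin>:8: RuntimeWarning: Mean of empty slice.
  ret = um.true_divide(
```

```bash
python3 -m jog '[[[0.85,0.53,0.13,0,0,-0.305,-1],[0.85,0.53,0.13,0,0,-0.305,-1],[0.85,0.53,0.13,0,0,-0.305,-1],[0.85,0.53,0.13,0,0,-0.305,-1],[0.85,0.53,0.13,0,0,-0.305,-1],[0.85,0.53,0.13,0,0,-0.305,-1],[0.85,0.53,0.13,0,0,-0.305,-1],[0.85,0.53,0.13,0,0,-0.305,-1]]]' 
python3 - <<'E'
from h import *
plan(([496,310,120],down(90.3)),([496,310,34],None))
E
```

```text
time_s: 16.23
position: [507.7, 258.6, 171.2]
tcp_rot: [[-0.966, 0.257, -0.009], [0.257, 0.967, 0.006], [0.01, 0.003, -1.0]]
ft_force: [0.6, -0.2, 0.5]
width: 94.1
finger_force: 0.0
t 16.23 pos [507.7 258.6 171.2] w 94.1 yaz 75.1 ft [ 0.6 -0.2  0.5] tilt 0.62
shift [0.12   0.2325 0.2579] turn [ 0.0015 -0.0031 -0.0842] rows>=2.1
shift [0.   0.   0.43] turn [0. 0. 0.] rows>=2.1
```

```bash
python3 -m jog '[[[0.12,0.2325,0.258,0.0015,-0.003,-0.084,-1],[0.12,0.2325,0.258,0.0015,-0.003,-0.084,-1],[0.12,0.2325,0.258,0.0015,-0.003,-0.084,-1],[0.12,0.2325,0.258,0.0015,-0.003,-0.084,-1],[0.12,0.2325,0.258,0.0015,-0.003,-0.084,-1],[0.12,0.2325,0.258,0.0015,-0.003,-0.084,-1],[0.12,0.2325,0.258,0.0015,-0.003,-0.084,-1]]]' 
python3 - <<'E'
from h import *
plan(([496,310,120],down(90.3)),([496,310,34],None))
E
```

```text
time_s: 16.82
position: [498.4, 309.0, 122.9]
tcp_rot: [[-1.0, 0.002, 0.004], [0.002, 1.0, 0.002], [-0.004, 0.002, -1.0]]
ft_force: [0.7, 0.5, 0.3]
width: 94.2
finger_force: 0.0
t 16.82 pos [498.4 309.  122.9] w 94.2 yaz 89.9 ft [0.7 0.5 0.3] tilt 0.27
shift [0.0122 0.0048 0.0147] turn [ 0.0005  0.0014 -0.0024] rows>=0.1
shift [0.   0.   0.43] turn [0. 0. 0.] rows>=2.1
```

```bash
python3 -m jog '[[[0.01,0.006,0.1,0.0005,0.0014,-0.002,-1],[0.01,0.006,0.2,0.0005,0.0014,-0.002,-1],[0.01,0.006,0.3,0.0005,0.0014,-0.002,-1],[0.01,0.006,0.39,0.0005,0.0014,-0.002,-1],[0.01,0.006,0.425,0.0005,0.0014,-0.002,-1],[0.01,0.006,0.435,0.0005,0.0014,-0.002,-1],[0.01,0.006,0.435,0.0005,0.0014,-0.002,-1],[0.01,0.006,0.435,0.0005,0.0014,-0.002,-1]]]' 
python3 - <<'E'
from h import *
plan(([496,310.2,35],down(90.3)))
E
```

```text
time_s: 17.48
position: [496.4, 311.2, 35.9]
tcp_rot: [[-1.0, -0.006, -0.0], [-0.006, 1.0, 0.0], [0.0, 0.0, -1.0]]
ft_force: [-0.2, -0.4, 0.1]
width: 93.8
finger_force: 0.0
t 17.48 pos [496.4 311.2  35.9] w 93.8 yaz 90.3 ft [-0.2 -0.4  0.1] tilt 0.02
shift [ 0.0021 -0.0047  0.0044] turn [ 0.0001 -0.0001  0.0003] rows>=0.0
```

```bash
python3 -m jog '[[[0,-0.004,0.004,0,0,0,1],[0,-0.004,0.004,0,0,0,1],[0,-0.004,0.004,0,0,0,1],[0,-0.004,0.004,0,0,0,1],[0,-0.004,0.004,0,0,0,1],[0,-0.004,0.004,0,0,0,1],[0,-0.004,0.004,0,0,0,1],[0,-0.004,0.004,0,0,0,1]]]' && python3 -m jog '[[[0,0,0,0,0,0,1],[0,0,0,0,0,0,1],[0,0,0,0,0,0,1],[0,0,0,0,0,0,1],[0,0,0,0,0,0,1],[0,0,0,0,0,0,1],[0,0,0,0,0,0,1],[0,0,0,0,0,0,1]]]'
```

```text
time_s: 18.15
position: [495.1, 310.1, 33.6]
tcp_rot: [[-1.0, -0.007, -0.003], [-0.007, 1.0, -0.001], [0.003, -0.001, -1.0]]
ft_force: [0.1, 0.0, 0.7]
width: 44.0
finger_force: 0.0
time_s: 18.82
position: [495.1, 309.6, 33.6]
tcp_rot: [[-1.0, -0.006, -0.003], [-0.006, 1.0, -0.001], [0.003, -0.001, -1.0]]
ft_force: [-0.7, -2.2, 0.6]
width: 7.4
finger_force: 30.0
```

```bash
python3 -m jog '[[[0,0,-0.03,0,0,0,1],[0,0,-0.07,0,0,0,1],[0,0,-0.12,0,0,0,1],[0,0,-0.2,0,0,0,1],[0,0,-0.3,0,0,0,1],[0,0,-0.42,0,0,0,1],[0,0,-0.55,0,0,0,1],[0,0,-0.65,0,0,0,1]]]' && python3 -m jog '[[[0,0,0,0,0,0,1],[0,0,0,0,0,0,1],[0,0,0,0,0,0,1]]]'
python3 - <<'E'
from h import *
np.set_printoptions(precision=2,suppress=True)
p=optics.camera('side'); save(p,'side2.png')
plan()
s=robot.observe(); T=np.array(s['position']); R=np.array(s['tcp_rot'])
for q in ['plate','label_mid']:
    for x in regions_of(p,q)[:1]:
        w,_=cloud(p,x['region']); print(q,x['score'],x['location'],world(p,x['location']),len(w),np.median(w,0))
w,rc=cloud(p,np.ones((400,640),bool))
m=(abs(w[:,0]-525)<75)&(abs(w[:,1]-314)<6)&(w[:,2]>T[2]-40)&(w[:,2]<T[2]+45)&(w[:,0]>512); q=w[m]
A=np.c_[q[:,0],q[:,2],np.ones(len(q))]
for it in range(4):
    f=np.linalg.lstsq(A,q[:,1],rcond=None)[0]; r=abs(q[:,1]-A@f); A=A[r<3];q=q[r<3]
print('face slopes dx,dz',f,len(q),'x',np.percentile(q[:,0],[1,99]),'z',np.percentile(q[:,2],[1,99]),'y',q[:,1].mean(),cv2.minAreaRect(q[:,[0,2]].astype(np.float32)))
c=cv2.resize(p['color'][230:400,180:380],(800,600)[:2] if 0 else (700,595)); cv2.imwrite('pics/held.png',c[:,:,::-1])
E
```

```text
time_s: 19.48
position: [496.3, 311.1, 167.1]
tcp_rot: [[-1.0, -0.007, 0.001], [-0.007, 1.0, 0.001], [-0.001, 0.001, -1.0]]
ft_force: [1.0, 0.5, -2.1]
width: 8.1
finger_force: 30.0
time_s: 19.73
position: [494.6, 310.1, 162.8]
tcp_rot: [[-1.0, -0.007, -0.004], [-0.007, 1.0, -0.001], [0.004, -0.001, -1.0]]
ft_force: [0.1, -0.3, -1.4]
width: 7.8
finger_force: 30.0
t 19.78 pos [494.1 309.8 161.9] w 7.9 yaz 90.4 ft [-0.5 -0.  -2.7] tilt 0.33
plate 0.73 [343.8, 278.6] [[477.36 316.02 192.89]] 243 [483.75 315.42 187.15]
label_mid 0.78 [340.4, 274.4] [[485.34 316.18 199.87]] 305 [485.86 315.36 188.81]
face slopes dx,dz [ -0.03  -0.11 353.84] 86 x [521.48 583.52] z [181.83 201.38] y 315.30628298570906 ((552.1932983398438, 192.02085876464844), (18.449987411499023, 64.37132263183594), 85.17854309082031)
```

View pics/held.png

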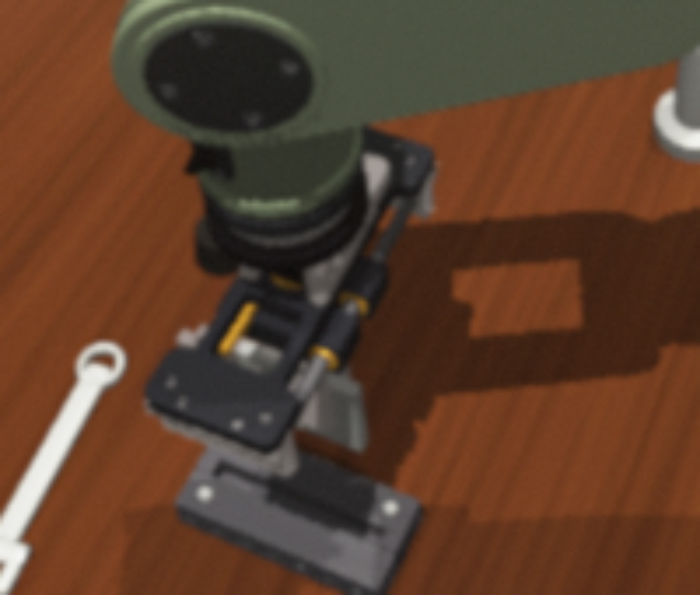

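```bash
cat > fitr.py <<'E'
from h import *
from scipy.optimize import least_squares
np.set_printoptions(precision=2,suppress=True)
def load(n): 
    z=np.load(n+'0.npz'); return {k:z[k] for k in z.files}
H={};Q={}
for n in ['top','side']:
    p=load(n); w,rc=cloud(p,np.ones((400,640),bool)); 
    m=(w[:,0]>640)&(w[:,0]<790)&(abs(w[:,1]+50)<70)&(w[:,2]>225); H[n]=w[m]
    m=(abs(w[:,0]-820)<30)&(abs(w[:,1]+72)<30)&(w[:,2]>40)&(w[:,2]<260); Q[n]=w[m]
def res(v,names,post=True):
    x,y,az,z,el=v[:5]; out=[]
    a=np.radians(az); e=np.radians(el); ax=np.array([np.cos(a)*np.cos(e),np.sin(a)*np.cos(e),np.sin(e)]); lv=np.array([-np.sin(a),np.cos(a),0]); up=np.cross(ax,lv)
    for i,n in enumerate(names):
        off=np.r_[0,0,0] if i==0 else v[5:8]
        l=(H[n]-off-[x,y,z])@np.c_[ax,lv,up]-[35,0,0]; q=abs(l)-[35,28,28]
        sd=np.linalg.norm(np.maximum(q,0),axis=1)+np.minimum(q.max(1),0); out.append(sd/2)
        if post: 
            c=np.array([x,y])+128*np.array([np.cos(a),np.sin(a)]); d=np.hypot(*(Q[n]-off)[:,:2].T-c[:,None])-10; out.append(d/2)
    o=np.concatenate(out); return np.sign(o)*np.sqrt(np.log1p(o**2))
for names in (['top'],['side'],['top','side']):
  for post in (False,True):
    b=None
    for az0 in (-16,-8):
        r=least_squares(res,[697,-51,az0,282,45]+[0,0,0]*(len(names)-1),args=(names,post),x_scale=1)
        if b is None or r.cost<b.cost:b=r
    v=b.x; A=np.radians(v[2]); print(names,post,v,'cost',b.cost/len(b.fun),'focus',v[0]-91.9*np.cos(A),v[1]-91.9*np.sin(A))
E
python3 fitr.py
```

```text
['top'] False [695.31 -52.13 -10.85 284.19  45.76] cost 0.32662562958131786 focus 605.0529709686817 -34.8283777933307
['top'] True [695.14 -51.86 -11.38 284.3   45.5 ] cost 0.31229813800543565 focus 605.0473494161163 -33.72998673310519
['side'] False [698.2  -52.12 -10.77 283.35  47.05] cost 0.2691117172163313 focus 607.9225281090961 -34.94628628550208
['side'] True [697.28 -51.98 -10.62 283.09  46.38] cost 0.2378638547465503 focus 606.9515427426778 -35.03797598409585
['top', 'side'] False [695.56 -52.27 -10.69 283.95  46.32   2.34   0.18  -0.28] cost 0.29390636919550184 focus 605.251185524566 -35.23205829206964
['top', 'side'] True [695.1  -52.58 -10.71 284.14  45.81   2.13   0.68  -0.64] cost 0.26459538089202955 focus 604.8003037512318 -35.50247248856844
```

```bash
cat >> h.py <<'E'
def fin(az=-10.8,el=45):
    a,e=np.radians([az,el]); y=np.array([np.cos(a)*np.cos(e),np.sin(a)*np.cos(e),np.sin(e)]); z=np.array([np.cos(a)*np.sin(e),np.sin(a)*np.sin(e),-np.cos(e)])
    return np.c_[np.cross(y,z),y,z]
LT=np.array([-65.4,4.5,-0.4]); FOC=np.array([606.2,-34.8,190.])
E
python3 - <<'E'
from h import *
F=fin(); T=FOC-F@LT; print(T)
plan(([490,180,220],down(40)),([490,50,240],down(-10.8)),([530,46,240],F),(T-[40,-7,-30],F),(T,F))
E
```

```text
[615.60695187  29.98483045 186.53517677]
t 19.88 pos [494.1 309.6 161.5] w 7.7 yaz 90.4 ft [-0.6 -0.7 -1. ] tilt 0.38
shift [ 0.0264 -0.6487 -0.2911] turn [-0.0015 -0.0015  0.2799] rows>=7.0
shift [-0.4979 -0.4178 -0.1   ] turn [0.     0.     0.2822] rows>=7.1
shift [0.0178 0.2002 0.    ] turn [-0.25  0.    0.  ] rows>=6.3
shift [-0.0015  0.0814  0.2473] turn [0. 0. 0.] rows>=1.2
shift [0.0031 0.0375 0.2496] turn [0. 0. 0.] rows>=1.2
```

```bash
python3 -m jog '[[[0,0,-0.1,0,0,0.04,1],[0.02,-0.2,-0.29,-0.0015,-0.0015,0.08,1],[0.026,-0.4,-0.29,-0.0015,-0.0015,0.12,1],[0.026,-0.55,-0.29,-0.0015,-0.0015,0.16,1],[0.026,-0.65,-0.29,-0.0015,-0.0015,0.2,1],[0.026,-0.65,-0.29,-0.0015,-0.0015,0.24,1],[0.026,-0.65,-0.29,-0.0015,-0.0015,0.28,1],[0.026,-0.65,-0.29,-0.0015,-0.0015,0.28,1]]]' && python3 -m jog '[[[-0.1,-0.08,-0.02,0,0,0.04,1],[-0.2,-0.16,-0.04,0,0,0.08,1],[-0.3,-0.25,-0.06,0,0,0.12,1],[-0.4,-0.33,-0.08,0,0,0.16,1],[-0.5,-0.418,-0.1,0,0,0.2,1],[-0.5,-0.418,-0.1,0,0,0.24,1],[-0.5,-0.418,-0.1,0,0,0.282,1],[-0.5,-0.418,-0.1,0,0,0.282,1]]]' 
python3 - <<'E'
from h import *
F=fin(); T=FOC-F@LT; print(T)
plan(([530,46,240],F),(T-[40,-7,-30],F),(T,F))
E
```

```text
time_s: 20.55
position: [490.6, 179.4, 220.4]
tcp_rot: [[-0.64, 0.769, 0.001], [0.769, 0.64, 0.001], [0.0, 0.002, -1.0]]
ft_force: [0.7, 0.8, -1.5]
width: 7.7
finger_force: 30.0
time_s: 21.22
position: [491.1, 49.5, 240.7]
tcp_rot: [[0.187, 0.982, 0.002], [0.982, -0.187, 0.002], [0.002, 0.002, -1.0]]
ft_force: [0.6, 0.2, -2.0]
width: 8.2
finger_force: 30.0
[615.60695187  29.98483045 186.53517677]
t 21.22 pos [491.1  49.5 240.7] w 8.2 yaz -10.8 ft [ 0.6  0.2 -2. ] tilt 0.15
shift [0.0192 0.1945 0.0038] turn [-0.2495 -0.0006 -0.0003] rows>=6.3
shift [-0.0015  0.0814  0.2473] turn [0. 0. 0.] rows>=1.2
shift [0.0031 0.0375 0.2496] turn [0. 0. 0.] rows>=1.2
```

```bash
python3 -m jog '[[[0,0.03,0,-0.035,0,0,1],[0.01,0.06,0,-0.07,0,0,1],[0.019,0.1,0,-0.105,0,0,1],[0.019,0.14,0,-0.14,0,0,1],[0.019,0.17,0,-0.175,0,0,1],[0.019,0.195,0.004,-0.21,0,0,1],[0.019,0.195,0.004,-0.2495,0,0,1],[0.019,0.195,0.004,-0.2495,0,0,1]]]' && python3 -m jog '[[[0,0.04,0.12,0,0,0,1],[0,0.08,0.24,0,0,0,1],[0,0.08,0.245,0,0,0,1],[0,0.08,0.245,0,0,0,1]]]' 
python3 - <<'E'
from h import *
F=fin(); T=FOC-F@LT
plan((T-[40,-7,-30],F),(T,F))
print(robot.observe()['joints'])
for n in ['top','side']:
    p=optics.camera(n); np.savez(n+'3.npz',**{k:np.array(v) for k,v in p.items()})
    r=look_for(p,'label_mid')[:2]; print(n,[(x['score'],x['location'],world(p,x['location'])) for x in r])
    if n=='top': t=p
    else: s=p
a=cv2.resize(t['color'][80:240,220:400],(450,400),interpolation=cv2.INTER_CUBIC); b=cv2.resize(s['color'][100:260,200:340],(350,400),interpolation=cv2.INTER_CUBIC)
cv2.imwrite('pics/pre.png',np.hstack([a,b])[:,:,::-1])
print('label expected', FOC-[40,-7,-30])
E
```

```text
time_s: 21.88
position: [520.0, 47.4, 227.2]
tcp_rot: [[0.182, 0.708, 0.682], [0.983, -0.127, -0.13], [-0.005, 0.694, -0.72]]
ft_force: [-2.4, 0.0, -6.5]
width: 7.8
finger_force: 30.0
time_s: 22.22
position: [576.6, 37.4, 217.1]
tcp_rot: [[0.186, 0.697, 0.693], [0.983, -0.132, -0.132], [-0.0, 0.705, -0.709]]
ft_force: [-0.5, 0.3, -1.2]
width: 7.6
finger_force: 30.0
t 22.22 pos [576.6  37.4 217.1] w 7.6 yaz -10.7 ft [-0.5  0.3 -1.2] tilt 44.85
shift [-0.0028 -0.0053 -0.0014] turn [-0.0008 -0.0002  0.0004] rows>=0.0
shift [0.0031 0.0375 0.2496] turn [0. 0. 0.] rows>=1.2
[ -0.65164636 -11.76087493 123.00471833 -16.82261139  25.30355411
  22.45571485]
top [(0.68, [194.7, 295.0], array([[558.53446072,  -2.33544443, 230.8841232 ]]))]
side [(0.52, [223.9, 289.2], array([[581.99435526,  54.01153749, 220.86633591]]))]
label expected [566.2 -27.8 220. ]
```

View pics/pre.png

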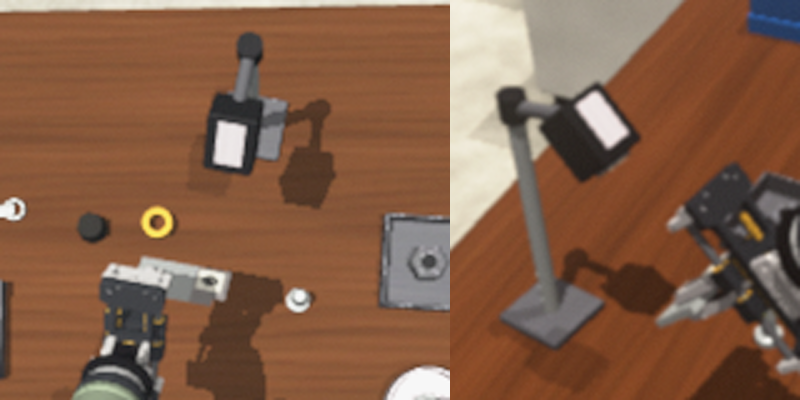

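```bash
cat > meas.py <<'E'
import sys
from h import *
np.set_printoptions(precision=2,suppress=True)
def measure(p,T,R,tag=''):
    w,rc=cloud(p,np.ones((400,640),bool)); l=(w-T)@R   # tool coords
    m=(l[:,0]<-12)&(l[:,0]>-95)&(abs(l[:,1]-4)<9)&(l[:,2]>-45)&(l[:,2]<30); q=l[m]; r=rc[m]
    c=p['color'][r[:,0],r[:,1]].mean(1)
    A=np.c_[q[:,0],q[:,2],np.ones(len(q))]; k=np.ones(len(q),bool)
    for it in range(5):
        f=np.linalg.lstsq(A[k],q[k,1],rcond=None)[0]; k=abs(q[:,1]-A@f)<2
    n=R@np.array([-f[0],1,-f[1]]); n/=np.linalg.norm(n)
    print(tag,'pts',k.sum(),'slopes',f,'normal az %.2f el %.2f'%(np.degrees(np.arctan2(n[1],n[0])),np.degrees(np.arcsin(n[2]))))
    g=q[k]; print(' tool x range',np.percentile(g[:,0],[0,1,99]),'z range',np.percentile(g[:,2],[0,1,99,100]),'rect',cv2.minAreaRect(g[:,[0,2]].astype(np.float32)))
    return q,k,r,f
E
python3 - <<'E'
from meas import *
z=np.load('top3.npz'); p={k:z[k] for k in z.files}
s=robot.observe(); T=np.array(s['position']); R=np.array(s['tcp_rot']); print(T)
q,k,r,f=measure(p,T,R,'top')
# rectify plate face: sample color on plane tool x in [-95,0], z in [-45,30]
xs=np.arange(-95,0,.5); zs=np.arange(-45,30,.5); X,Z=np.meshgrid(xs,zs); Y=f[0]*X+f[1]*Z+f[2]
W=np.stack([X,Y,Z],-1).reshape(-1,3)@R.T+T; E=np.linalg.inv(p['extrinsics']); C=W@E[:3,:3].T+E[:3,3]; fl=K(p)
u=(C[:,0]/C[:,2]*fl+p['cx']).reshape(X.shape).astype(np.float32); v=(C[:,1]/C[:,2]*fl+p['cy']).reshape(X.shape).astype(np.float32)
im=cv2.remap(p['color'],u,v,cv2.INTER_CUBIC); im=cv2.resize(im,None,fx=4,fy=4,interpolation=cv2.INTER_NEAREST)
cv2.imwrite('pics/rect.png',im[:,:,::-1]); print(im.shape)
E
```

```text
[575.82  37.84 218.55]
top pts 262 slopes [-0.01  0.    2.75] normal az -10.05 el 45.11
 tool x range [-86.17 -85.37 -14.27] z range [-37.97 -36.3   23.2   24.  ] rect ((-49.61784362792969, -7.075168609619141), (61.78480529785156, 73.09326934814453), 89.69425201416016)
(600, 760, 3)
```

View pics/rect.png

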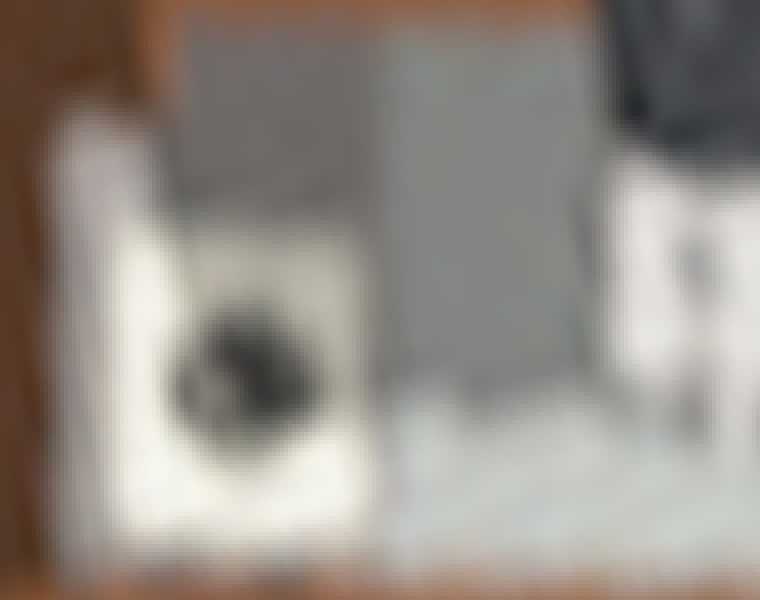

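```bash
sed -i 's/^LT=.*/LT=np.array([-65.1,4.2,-0.2]); FOC=np.array([606.2,-34.8,190.])/' h.py; python3 - <<'E'
from h import *
F=fin(); T=FOC-F@LT; print(T); plan((T,F))
E
```

```text
[615.62019568  29.67689442 186.88873016]
t 22.42 pos [575.8  37.8 218.6] w 8.0 yaz -10.8 ft [-0.5 -1.2 -1.4] tilt 45.11
shift [-0.0033  0.0312  0.2556] turn [ 0.0006 -0.0006 -0.0001] rows>=1.2
```

```bash
python3 -m jog '[[[0,0.01,0.06,0,0,0,1],[0,0.02,0.12,0,0,0,1],[-0.003,0.03,0.19,0,0,0,1],[-0.003,0.031,0.24,0,0,0,1],[-0.003,0.031,0.2556,0,0,0,1],[-0.003,0.031,0.2556,0,0,0,1],[-0.003,0.031,0.2556,0,0,0,1],[-0.003,0.031,0.2556,0,0,0,1]]]'  && python3 -m jog '[[[0,0,0,0,0,0,1],[0,0,0,0,0,0,1],[0,0,0,0,0,0,1],[0,0,0,0,0,0,1]]]'
python3 - <<'E'
from meas import *
F=fin(); T0=FOC-F@LT; plan((T0,F))
for i in range(3):
    p=optics.camera('top'); s=robot.observe(); T=np.array(s['position']); R=np.array(s['tcp_rot']); print(T,T@[1,0,0], 'label',T+R@LT)
    measure(p,T,R)
np.savez('top4.npz',**{k:np.array(v) for k,v in p.items()})
p2=optics.camera('side'); np.savez('side4.npz',**{k:np.array(v) for k,v in p2.items()})
cv2.imwrite('pics/fin.png',np.hstack([cv2.resize(p['color'][80:240,220:400],(450,400),interpolation=cv2.INTER_CUBIC),cv2.resize(p2['color'][100:260,200:340],(350,400),interpolation=cv2.INTER_CUBIC)])[:,:,::-1])
E
sed -i "s/n+'0.npz'/n+'4.npz'/" fitr.py; python3 fitr.py
```

```text
time_s: 23.08
position: [615.3, 29.8, 186.7]
tcp_rot: [[0.187, 0.693, 0.697], [0.982, -0.133, -0.131], [0.002, 0.709, -0.705]]
ft_force: [-0.8, -0.6, -2.0]
width: 7.7
finger_force: 30.0
time_s: 23.42
position: [615.4, 29.6, 186.2]
tcp_rot: [[0.187, 0.693, 0.696], [0.982, -0.133, -0.131], [0.002, 0.709, -0.706]]
ft_force: [-0.1, -0.4, -1.2]
width: 8.2
finger_force: 30.0
t 23.42 pos [615.4  29.6 186.2] w 8.2 yaz -10.9 ft [-0.1 -0.4 -1.2] tilt 45.12
shift [ 0.  0. -0.] turn [ 0. -0. -0.] rows>=0.0
[615.35  29.64 186.11] 615.3495188601212 label [605.95 -34.85 189.09]
 pts 227 slopes [0.   0.   3.89] normal az -11.13 el 45.28
 tool x range [-85.72 -85.05 -14.35] z range [-41.47 -38.65  22.41  22.97] rect ((-50.92352294921875, -7.4568634033203125), (63.9481201171875, 72.75862884521484), 85.29326629638672)
[615.38  29.63 186.06] 615.3769930460505 label [605.98 -34.86 189.04]
 pts 235 slopes [-0.01  0.    3.36] normal az -10.30 el 45.27
 tool x range [-85.74 -84.82 -15.34] z range [-40.29 -38.71  21.56  22.4 ] rect ((-50.12867736816406, -8.584213256835938), (62.25227737426758, 71.62175750732
[... 408 characters left out ...]
25274 focus 604.9857985700966 -35.99254610480948
['top'] True [695.16 -52.37 -11.07 284.1   45.79] cost 0.31336480723662785 focus 604.9732621807138 -34.725815871646006
['side'] False [698.12 -52.18 -10.85 283.82  46.48] cost 0.26939668626999635 focus 607.8590311406615 -34.87855350221378
['side'] True [697.29 -52.09 -10.67 283.44  46.08] cost 0.23490978220323055 focus 606.9784230168593 -35.07349007905951
['top', 'side'] False [695.46 -52.43 -10.68 283.95  46.17   2.59   0.19   0.07] cost 0.2927011493461629 focus 605.1491526856973 -35.39567491822737
['top', 'side'] True [695.1  -52.64 -10.73 284.07  45.83   2.18   0.6   -0.45] cost 0.26198431718635823 focus 604.8067706434776 -35.52632023276229
```

View pics/fin.png

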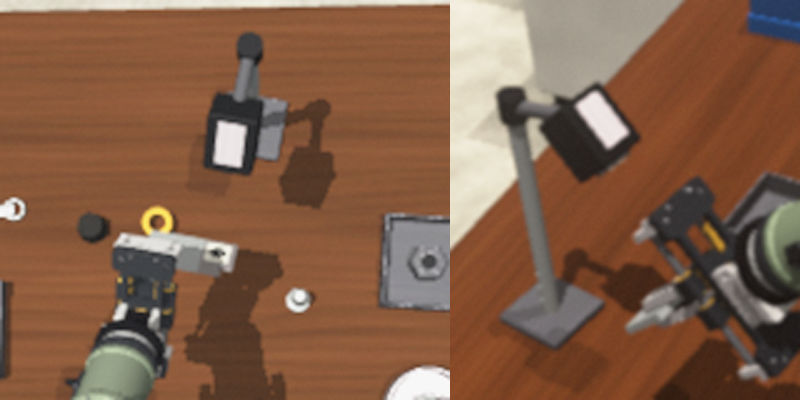

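The picture shows the plate at the focus with the label end uncovered at (215,255), clear of the reader, and the die in the tray at (428,262). I'll nudge it up about 1 mm, hold, check and hand in.

```bash
python3 -m jog '[[[0,0.004,-0.003,0,0,0,1],[0,0.004,-0.003,0,0,0,1],[0,0.004,-0.003,0,0,0,1],[0,0.004,-0.003,0,0,0,1],[0,0.004,-0.003,0,0,0,1],[0,0.004,-0.003,0,0,0,1],[0,0.004,-0.003,0,0,0,1],[0,0.004,-0.003,0,0,0,1]]]'  && python3 -m jog '[[[0,0,0,0,0,0,1],[0,0,0,0,0,0,1],[0,0,0,0,0,0,1],[0,0,0,0,0,0,1]]]'
python3 - <<'E'
from h import *
s=robot.observe(); L=np.array(s['position'])+np.array(s['tcp_rot'])@LT; n=np.array(s['tcp_rot'])[:,1]
print('label',L,'normal',n,'dq',np.abs(s['dq']).max(),s['width'],s['finger_force'])
if np.linalg.norm(L-FOC)<2.5 and n@fin()[:,1]>.9995: print(order.sign_off())
E
```

```text
time_s: 24.28
position: [615.5, 29.5, 186.9]
tcp_rot: [[0.187, 0.693, 0.696], [0.982, -0.134, -0.131], [0.002, 0.708, -0.706]]
ft_force: [-0.2, -0.7, -0.9]
width: 8.0
finger_force: 30.0
time_s: 24.62
position: [615.5, 29.6, 186.9]
tcp_rot: [[0.187, 0.693, 0.696], [0.982, -0.133, -0.131], [0.002, 0.708, -0.706]]
ft_force: [0.8, 1.2, -1.3]
width: 7.8
finger_force: 30.0
label [606.11549289 -34.91205509 189.86764568] normal [ 0.69327276 -0.13342522  0.70821648] dq 0.09932012713159809 7.750041944995261 29.992019534111023
the job is handed in; nothing more can be done
None
```

Job handed in at about 25 s: the die is in the square tray, the punch is upright in the white tub, and the plate is held still by its plain end, with the label within about 1 mm of my camera estimate of the focus point (good to about 2 mm) and facing the reader's window.

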